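Turn the extractor up three clicks

TASK

The bench extractor is running too slow. On its grey controller, turn the black selector handle up (clockwise seen from above) exactly three clicks from where it stands now, and only then press the green button right in and let it go so that the new setting is taken over. Leave the things lying round the controller where they are.

Things in the scene. Friction and masses are not known exactly. Their poses are not given: they have to be found in the camera images.
- selector_axis (a point): Point on the vertical turning axis of the selector handle, 85 mm above the worktop. Its axes are the controller's: x to its far side, y to its left, z up. The axis is 35 mm left (+y) of the controller's centre.
- controller: Grey box, 170 (x) x 220 (y) x 60 mm high, fixed to the worktop; origin at the centre of its underside, x to its far side, y to its left. Its flat top at 60 mm carries the selector and the green button. An aluminium disc 60 mm across, 4 mm high, lies under the handle's hub.
- pointer (a point): Point in the pointing end (white line on top) of the black selector handle, 60 mm from the turning axis, 83 mm above the worktop; x outward along the handle. The handle is a bar 16 mm wide, reaching 62 mm from the axis at this end and 32 mm at the tail, 69 to 97 mm above the worktop, on a round hub 42 mm across. The side of the bar can be pushed with a closed gripper.
- selector (a joint): Angle of the handle in rad, growing clockwise from above. Seven clicks 0.5236 apart, 0 to 3.1416, each with a white dot. At 0 it points to the controller's left (+y), at 1.571 to its far side (+x), at 3.1416 right. Starts at the first, second or third. A push of 0.3 N m (6 N at 50 mm) frees it from a click; past half-way it snaps into the next click and stays. Stops 0.1 beyond the ends.
- apply_top (a point): Centre of the top of the round green push button, 32 mm diameter, on the controller's top, 110 mm to the right (-y of selector_axis) of the turning axis. 82 mm above the worktop when out. Pressed straight down.
- apply (a joint): Travel of the green button in m: 0 out, 0.006 fully in; a spring pushes it out again. Fully in takes 5 N; counts as pressed beyond 0.004.
- tape_roll: Bystander: roll of orange masking tape lying flat on the worktop right of the controller, 100 mm across, 19 mm high; origin at the centre of its underside.
- tape_measure: Bystander: yellow and black tape measure, 64 x 75 x 30 mm, on the worktop behind the controller; origin at the centre of its underside.
- black_marker: Bystander: white marker pen with black cap, 137 x 16 x 18 mm, on the worktop behind the controller; origin at the centre of its underside.

How it is judged (in metres and radians):
On the way, in this order (a step that is already met when the one before it is completed fails the run):
1. The selector rests three clicks clockwise of where it started (distance of pointer from where it was at the start of the episode between 0.0785 and 0.0907 m and velocity of joint selector between -0.1 and 0.1 rad/s), for 0.2 s.
2. The green button is pressed in (value of joint apply above 0.004 m), for 0.05 s.
At the end, for the whole second after the job is handed in: The selector rests three clicks (90 degrees, within about 8 degrees) clockwise of where it started, and the green button, pressed after that, is out again (less than 2 mm in) (all of step 1 and value of joint apply below 0.002 m); the robot touches nothing.
It fails at once if The green button is pressed while the selector is not three clicks on (value of joint apply above 0.004 m and not (distance of pointer from where it was at the start of the episode between 0.0785 and 0.0907 m)).
It fails at once if The tape roll, the tape measure or the marker is moved by more than 30 mm (distance of any of tape_roll, tape_measure, black_marker from where it was at the start of the episode above 0.03 m).
It also fails if it takes over 43 s, if anything falls off the work surface, if the arm or the gripper's body presses on something with over 40 N, if the wrist force passes 120 N, or if a joint passes its speed limit or range.

ROBOT

A 6-joint arm with a two-finger parallel gripper is mounted at the origin on a cart in front of the work surface, level with it; the furniture and walls round the work are solid. World frame = base frame: x ahead of the robot, y to its left, z up, the work surface at z = 0. Lengths are in mm, angles in degrees, forces in N, time in s.
With the tool pointing down it reaches from about 300 to 850 mm from the base axis. Payload 4.2 kg.
Tool frame: the origin (TCP) lies on the centre line of the jaws, within the pads' length; the fingertips stand env.nose_length ahead of it and the grasp point (between the pads) lies 2 mm behind it (env.nose_length is the distance from the TCP to the fingertips, in mm); z points along the fingers, y is the direction in which the jaws open and shut (so a half turn about z gives the same grasp; the last joint's range is limited). The gripper opens to 91 mm and grips with 3 to 60 N. Pads are 32 mm wide; open, the fingers measure 118 mm over their backs; the gripper's body (76 mm by 178 mm) begins 60 mm behind the grasp point.
Start: joints at [-72.25, 18.312, 89.639, -0, 72.044, -1.146], TCP at [186.219, -544.026, 230.976] pointing down, gripper open.
Joint ranges: [-177.97, 177.97], [-48.28, 115.42], [12.27, 149.76], [-77.06, 257.06], [2.81, 150.46], [-146.56, 146.56]. Speed limits (degrees/s): [147.25, 147.25, 180, 180, 180, 180].

INTERFACE

Orientations are given as [roll, pitch, yaw] about the fixed x, y, z axes, in that order (R = Rz(yaw) Ry(pitch) Rx(roll)).
In Python, from workcell import env gives the robot as it stands. The module is installed in compiled form; this text tells all that it offers.
- The arm moves only by the tool jog_arm, never from a script. Its argument "deltas" is a list that holds one entry, the list of rows, each a list of 5 numbers: the shift along the tool's x, y, z in m, then the turn about the tool's z in degrees, then the finger opening in m, from 0 to 0.0912. A call has 1 to 20 rows; each row is the pose to reach, as a shift and turn from the pose commanded when the call began, along the tool's axes at that moment; what a row does not reach only later rows make up. A row lasts 1/12 s, in which the tool goes at most 41.7 mm and 7.16 degrees, less where a joint would pass 70% of its speed; a pose out of reach is approached as far as the arm can. A call with a gripper value outside its range is refused whole. The fingers move at their own pace and stop on an object; "grip_force" is the grip in N (left out, the last holds). Time passes only in rows, so rows that repeat a pose let the fingers close. It gives the time, the measured TCP pose, the force and the opening at its end, in the units of the state.
- env.state(): the state, without advancing time (a new reading comes with each control period).
- env.grab_frame(name): name is "scene" or "top" or "wrist"; returns the picture (420x560x3 uint8, red, green, blue); there is no depth.
- env.camera_params(name): a dict with "fx", "fy", "cx", "cy" (pixels), "k1" (the pictures are not rectified: a ray, as slopes to the right and down, at radius r is drawn at 1 + k1 r^2 times it, then the intrinsics apply), "xyz" and "orientation" of the camera in the world. Camera axes: x right, y down, z forward; pixel columns grow to the right and rows downward; lengths in mm; the calibration is good to about 2 mm. A picture is of the moment at which its call begins: read the wrist's pose just before it. camera_params takes no time and is no camera call; for the wrist camera it gives the pose at the moment of the call.
- env.job_done(): hands the job in, once; it reports no verdict.
Trained networks look in the newest picture that a camera, given by its name, has taken for a name from the list of things; names that differ only in an ending like _2 or _b are one class to them, and where a whole thing is asked for, a point or a joint stands for the part that bears it (a point fixed in the world has none). Each returns a list of dicts, best first, with "conf" (0 to 1); they miss things now and then, are a little off and sometimes report something else, mostly with a low value. They report only what shows in the picture. A call takes as long as a camera call.
- env.look_for(camera, label): "xyz" ([x, y, z] in mm, in world coordinates, good to about 4 mm: the middle of the surface that is visible of it).
The state is a dict: "time_s": time; "qpos": joint angles; "qvel": joint speeds; "effort": joint torques, N m; "ee_pos": TCP position; "ee_rot": TCP orientation; "force": force on the tool from outside, world axes, zero at the start; "torque": the same for the moment, N m; "gripper_width": finger opening in mm.
Only numpy, scipy, OpenCV 4.12 (cv2) and the standard library are available. Lean on these libraries where they do the work, as an engineer would, in place of code of your own. Each camera call takes 0.05 s, during which the arm holds its last target.

## Working session

There is one attempt and no reset: what is moved stays moved. The work goes in short steps, Python scripts to look and compute and a tool call to move; the robot and the scene stay as the last step left them, time stands still between calls to the robot, and variables do not carry over. Pictures are saved under pics/ and viewed, and the job is handed in when it is done.

Besides the shell and the picture viewer there is one more tool, called after ">>>" in YAML: its name, and indented under it one key for each argument. jog_arm: Moves the arm, as the interface text tells. Its arguments: {"type":"object","properties":{"deltas":{"type":"array"},"grip_force":{"type":"number"}},"required":["deltas"]}

```bash
mkdir -p pics
python3 - <<'E'
from workcell import env
import cv2
print(env.state()); print(env.nose_length)
for c in ["scene","top"]:
    im=env.grab_frame(c); cv2.imwrite(f"pics/{c}0.png",im[:,:,::-1]); print(c,env.camera_params(c))
    for l in ["selector_axis","pointer","apply_top","controller","tape_roll","tape_measure","black_marker"]:
        print(c,l,[(d["conf"],d["xyz"]) for d in env.look_for(c,l)][:2])
E
```

```text
{'time_s': 0.0, 'qpos': array([-7.22504293e+01,  1.83515547e+01,  8.97050686e+01,  6.82141573e-04,
        7.20408922e+01, -1.14535920e+00]), 'qvel': array([-0.02164534, -0.00459069,  0.06538364,  0.12471506, -0.02688766,
        0.0098555 ]), 'effort': array([-8.37365660e-04, -4.12459803e+01, -2.31971365e+01,  7.26557407e-02,
        4.57810645e-02, -1.49734869e-04]), 'ee_pos': array([ 186.07694316, -543.58478246,  230.13015444]), 'ee_rot': array([-1.79902517e+02, -2.59764973e-03,  1.88947169e+01]), 'force': array([ 0.48893362, -0.4774223 ,  0.95157797]), 'torque': array([-0.01206253, -0.01044223, -0.09743029]), 'gripper_width': 91.4009941235062}
17.0
scene {'fx': 407.0343059872037, 'fy': 407.0343059872037, 'cx': 269.57054970803114, 'cy': 206.91205498434923, 'k1': -0.009590149308864978, 'xyz': array([214.56175462, 672.71422377, 458.52212857]), 'orientation': array([-114.76183463,    0.43669383, -152.84416997])}
scene selector_axis [(0.91, [474.4, 74.5, 60.4]), (0.31, [489.7, 58.2, 91.4])]
scene pointer [(0.65, [493.0, 54.7, 89.7])]
scene apply_top [(0.64, [474.0, 78.8, 59.7])]
scene
[... 157 characters left out ...]
.9, 31.3]), (0.3, [494.8, 54.8, 89.1])]
scene black_marker [(0.73, [591.6, 80.1, 17.5])]
top {'fx': 468.1533856357194, 'fy': 468.1533856357194, 'cx': 277.10853698337473, 'cy': 209.98949093453652, 'k1': 0.019308234493297532, 'xyz': array([531.36912896, -27.68907412, 939.35616902]), 'orientation': array([-175.60479411,    1.49922665,  -90.83686095])}
top selector_axis [(0.65, [500.2, -0.7, 62.1])]
top pointer [(0.77, [490.4, 39.9, 101.6])]
top apply_top [(0.72, [517.0, -69.8, 81.5])]
top controller [(0.88, [497.1, 3.0, 63.7])]
top tape_roll [(0.81, [632.2, -143.6, 16.2]), (0.69, [499.2, -0.3, 63.3])]
top tape_measure [(0.68, [659.4, -41.0, 27.2])]
top black_marker [(0.83, [598.2, 63.7, 17.6])]
```

View pics/top0.png

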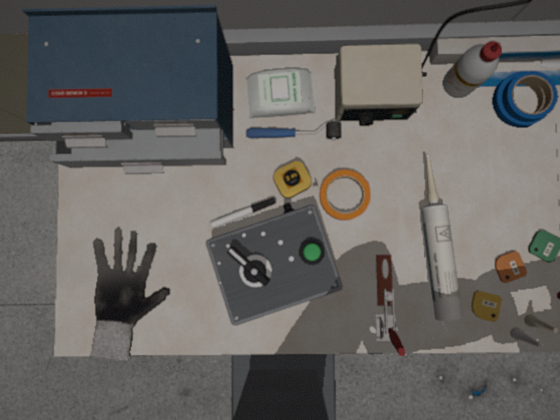

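View pics/scene0.png

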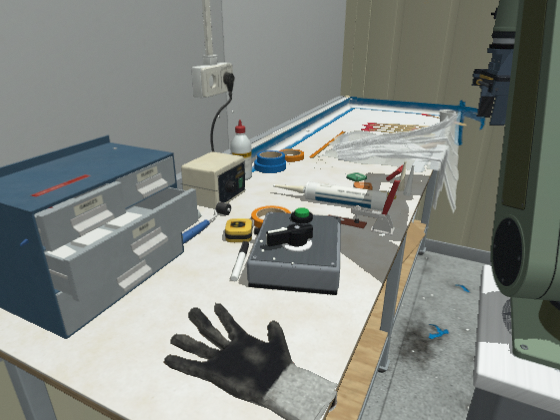

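Run:
```python
import cv2
im=cv2.imread("pics/top0.png")[120:330,170:390]
cv2.imwrite("pics/top0z.png",cv2.resize(im,None,fx=2.8,fy=2.8,interpolation=cv2.INTER_CUBIC))
```

```text
(no output)
```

View pics/top0z.png

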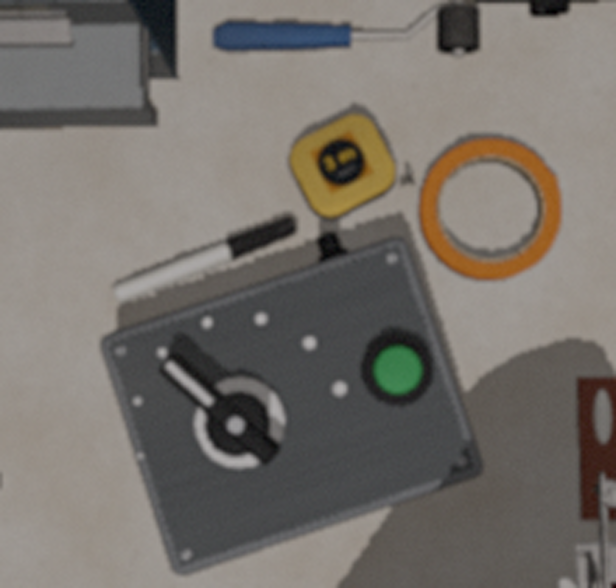

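The top view (zoomed) shows the controller turned about 18°. The hub is at zoom (236,425), the pointer end at about (165,362), and the green button at (398,368). There are seven dots running from (140,456) clockwise to (339,388). Next I turn these pixels into positions.

```bash
cat > h.py <<'E'
from workcell import env
import numpy as np, cv2
from scipy.spatial.transform import Rotation as R
def pt(cam,u,v,z,p=None):
    p=p or env.camera_params(cam)
    x=(u-p["cx"])/p["fx"]; y=(v-p["cy"])/p["fy"]; a,b=x,y
    for _ in range(20):
        k=1+p["k1"]*(a*a+b*b); a,b=x/k,y/k
    d=R.from_euler("xyz",p["orientation"],degrees=True).apply([a,b,1]); o=p["xyz"]
    return o+d*(z-o[2])/d[2]
E
python3 - <<'E'
from h import *
Z=lambda u,v,z:pt("top",170+u/2.8,120+v/2.8,z)
for c in [(104,340),(402,240),(480,468),(180,572)]: print("corner",Z(*c,60).round(1))
C=np.mean([Z(*c,60) for c in [(104,340),(402,240),(480,468),(180,572)]],0);print("C",C)
ax=Z(236,425,97);b=Z(398,368,82);t=Z(167,361,97)
print("axis",ax,"btn",b,np.linalg.norm((b-ax)[:2]),"tip",t,np.linalg.norm((t-ax)[:2]))
d=(ax-b)[:2]; yaw=np.arctan2(d[1],d[0])-np.pi/2; print("yaw from btn",np.degrees(yaw))
e=(Z(104,340,60)-Z(402,240,60))[:2]; print("yaw edge",np.degrees(np.arctan2(e[1],e[0]))-90)
e=(Z(180,572,60)-Z(480,468,60))[:2]; print("yaw edge",np.degrees(np.arctan2(e[1],e[0]))-90)
cs=lambda q:np.degrees(np.pi/2+yaw-np.arctan2(q[1],q[0]))
print("handle",cs((t-ax)[:2]))
for q in [(140,456),(138,401),(162,353),(207,322),(261,318),(309,343),(339,388)]:
    w=(Z(*q,60)-ax)[:2]; print(cs(w),np.linalg.norm(w))
yv=np.array([-np.sin(yaw),np.cos(yaw)]);print("axis from C",C[:2]+35*yv)
E
```

```text
corner [542.2 126.9  60. ]
corner [606.2 -74.4  60. ]
corner [ 454.  -122.8   60. ]
corner [388.4  76.8  60. ]
C [497.69302368   1.60715488  60.        ]
axis [486.28074221  35.85989099  97.        ] btn [520.87680477 -68.91873605  82.        ] 110.34241355700365 tip [527.66080907  79.79251912  97.        ] 60.35218096451106
yaw from btn 18.272315838730083
yaw edge 17.653690441264644
yaw edge 18.202213470114145
handle 61.558533742211786
0.418483988697718 70.49409811439789
30.538884851535016 69.8688941773399
60.15590310369566 69.81948671732496
90.41506196723175 70.29872132190367
120.3468387771967 70.59796067938191
150.30475206843812 69.77924495083401
180.2229959366722 69.70991815381255
axis from C [486.71934502  34.84235274]
```

The measurements agree. The axis is at (486.4, 35.4), the yaw is 18.2°, and the handle stands at 60°, which is the third click. The target is therefore 150°. I'll straddle the bar with partly open fingers and swing it round an arc.

```bash
cat >> h.py <<'E'
def delta(frm,fyaw,to,tyaw):
    a=np.radians(fyaw); d=np.array(to,float)-np.array(frm,float)
    return np.round([(d[0]*np.cos(a)+d[1]*np.sin(a))/1e3,(d[0]*np.sin(a)-d[1]*np.cos(a))/1e3,-d[2]/1e3,-(tyaw-fyaw)],4)
E
python3 - <<'E'
from h import *
print(delta([186.2,-544.0,231],18.9,[514.4,66.7,160],48.2))
E
```

```text
[  0.5083  -0.4715   0.071  -29.3   ]
```

>>> jog_arm:
  deltas:
    - [[0.25,-0.235,0.0,-15,0.028],[0.25,-0.235,0.0,-15,0.028],[0.25,-0.235,0.0,-15,0.028],[0.25,-0.235,0.0,-15,0.028],[0.25,-0.235,0.0,-15,0.028],[0.25,-0.235,0.0,-15,0.028],[0.25,-0.235,0.0,-15,0.028],[0.508,-0.4715,0.071,-29.3,0.028],[0.508,-0.4715,0.071,-29.3,0.028],[0.508,-0.4715,0.071,-29.3,0.028],[0.508,-0.4715,0.071,-29.3,0.028],[0.508,-0.4715,0.071,-29.3,0.028],[0.508,-0.4715,0.071,-29.3,0.028],[0.508,-0.4715,0.071,-29.3,0.028],[0.508,-0.4715,0.071,-29.3,0.028],[0.508,-0.4715,0.071,-29.3,0.028],[0.508,-0.4715,0.071,-29.3,0.028],[0.508,-0.4715,0.071,-29.3,0.028],[0.508,-0.4715,0.071,-29.3,0.028],[0.508,-0.4715,0.071,-29.3,0.028]]
  grip_force: 20

```text
time_s: 2.47
ee_pos: [513.7, 66.2, 159.8]
ee_rot: [-180.0, 0.1, 48.2]
force: [0.2, -0.2, 0.0]
gripper_width: 28.0
```

Run:
```python
from h import *
print(env.camera_params("wrist"),env.state()["ee_pos"])
for c in ["wrist","scene"]:
    cv2.imwrite(f"pics/{c}1.png",env.grab_frame(c)[:,:,::-1])
```

```text
{'fx': 327.48559283004454, 'fy': 327.48559283004454, 'cx': 284.6153714137122, 'cy': 214.0185647810808, 'k1': -0.05495324646588883, 'xyz': array([569.78272226, 128.95194875, 314.50867219]), 'orientation': array([ 1.62815127e+02,  7.71341970e-02, -4.17904025e+01])} [513.6845866   66.22935418 159.83458555]
```

View pics/wrist1.png

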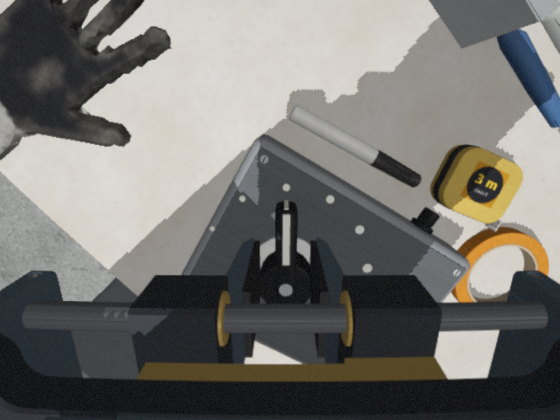

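View pics/scene1.png

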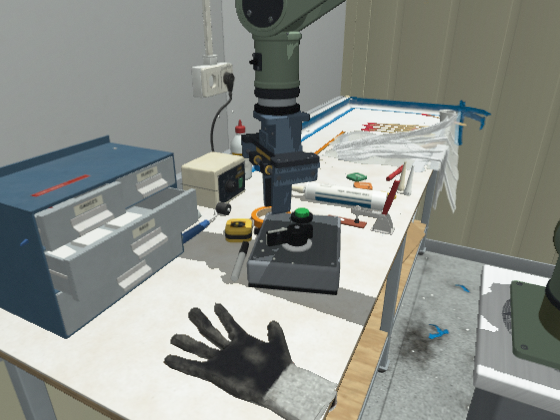

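The wrist view shows the bar centred between the fingers: pointer tip at (286,207), hub at (286,290), fingers near x 250 and 325. The scene view shows the gripper above the handle, clear of everything. Lowering now.

>>> jog_arm:
  deltas:
    - [[0,0,0.03,0,0.028],[0,0,0.05,0,0.028],[0,0,0.06,0,0.028],[0,0,0.067,0,0.028],[0,0,0.067,0,0.028],[0,0,0.067,0,0.028]]

```text
time_s: 3.07
ee_pos: [514.6, 66.2, 93.6]
ee_rot: [180.0, -0.0, 48.2]
force: [0.6, -0.2, 0.7]
gripper_width: 28.1
```

Run:
```python
from h import *
A=np.array([486.4,35.4])
for r in range(0,97,6):
    y=48.2-r; a=np.radians(y); p=A+42*np.array([np.cos(a),np.sin(a)])
    s=np.radians(48.2); q=A+42*np.array([np.cos(s),np.sin(s)])
    print(r,delta([*q,93],48.2,[*p,93],y))
s=env.state();print(s["ee_pos"],s["ee_rot"],s["force"],s["torque"])
```

```text
0 [ 0.  0. -0. -0.]
6 [-2.0e-04  4.4e-03 -0.0e+00  6.0e+00]
12 [-9.0e-04  8.7e-03 -0.0e+00  1.2e+01]
18 [-2.1e-03  1.3e-02 -0.0e+00  1.8e+01]
24 [-3.60e-03  1.71e-02 -0.00e+00  2.40e+01]
30 [-5.6e-03  2.1e-02 -0.0e+00  3.0e+01]
36 [-8.00e-03  2.47e-02 -0.00e+00  3.60e+01]
42 [-1.08e-02  2.81e-02 -0.00e+00  4.20e+01]
48 [-1.39e-02  3.12e-02 -0.00e+00  4.80e+01]
54 [-1.73e-02  3.40e-02 -0.00e+00  5.40e+01]
60 [-2.10e-02  3.64e-02 -0.00e+00  6.00e+01]
66 [-2.49e-02  3.84e-02 -0.00e+00  6.60e+01]
72 [-2.90e-02  3.99e-02 -0.00e+00  7.20e+01]
78 [-3.33e-02  4.11e-02 -0.00e+00  7.80e+01]
84 [-3.76e-02  4.18e-02 -0.00e+00  8.40e+01]
90 [-4.2e-02  4.2e-02 -0.0e+00  9.0e+01]
96 [-4.64e-02  4.18e-02 -0.00e+00  9.60e+01]
[514.59213377  66.18656624  93.56346065] [ 1.79956368e+02 -4.10218235e-02  4.81515249e+01] [ 0.63790458 -0.24827335  0.72091316] [-0.01165556 -0.03596561 -0.0035082 ]
```

>>> jog_arm:
  deltas:
    - [[-0.0002,0.0044,0,6,0.028],[-0.0009,0.0087,0,12,0.028],[-0.0021,0.013,0,18,0.028],[-0.0036,0.0171,0,24,0.028],[-0.0056,0.021,0,30,0.028],[-0.008,0.0247,0,36,0.028],[-0.0108,0.0281,0,42,0.028],[-0.0139,0.0312,0,48,0.028],[-0.0173,0.034,0,54,0.028],[-0.021,0.0364,0,60,0.028],[-0.0249,0.0384,0,66,0.028],[-0.029,0.0399,0,72,0.028],[-0.0333,0.0411,0,78,0.028],[-0.0376,0.0418,0,84,0.028],[-0.042,0.042,0,90,0.028],[-0.042,0.042,0,90,0.028],[-0.042,0.042,0,90,0.028],[-0.042,0.042,0,90,0.028]]

```text
time_s: 4.57
ee_pos: [518.1, 7.3, 93.7]
ee_rot: [-179.9, -0.1, -41.7]
force: [0.3, -0.0, 0.2]
gripper_width: 27.9
```

Run:
```python
from h import *
s=env.state();print(s["ee_pos"],s["ee_rot"],s["force"],s["torque"])
cv2.imwrite(f"pics/wrist2.png",env.grab_frame("wrist")[:,:,::-1])
```

```text
[518.12386506   7.31007733  93.70017818] [-1.79933451e+02 -7.83553948e-02 -4.16851598e+01] [ 0.33143312 -0.03216566  0.18835387] [ 0.10067325  0.06674432 -0.05829216]
```

View pics/wrist2.png

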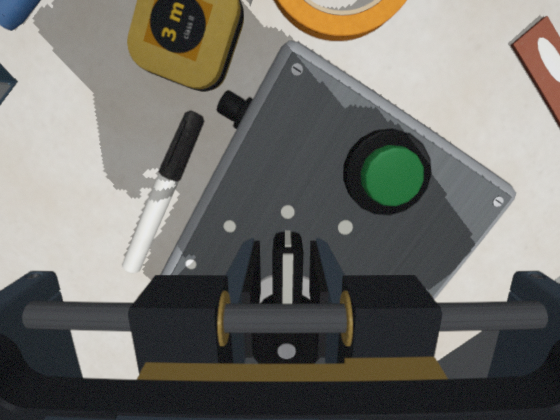

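The wrist view shows the white line pointing at the dot at (288,212). Only one dot, at (345,227), lies further on, so the handle is at the sixth click, three on from the third. The forces are near zero. Lifting off and checking from above.

>>> jog_arm:
  deltas:
    - [[0,0,-0.03,0,0.028],[0,0,-0.06,0,0.028],[0,0,-0.06,0,0.028],[0,0,-0.06,0,0.028]]

```text
time_s: 4.95
ee_pos: [518.8, 7.4, 154.8]
ee_rot: [-179.8, -0.2, -41.7]
force: [-0.0, 0.1, -1.0]
gripper_width: 28.2
```

Run:
```python
from h import *
s=env.state();print(s["ee_pos"],s["ee_rot"],s["force"])
p=env.camera_params("wrist")
im=env.grab_frame("wrist")[:,:,::-1]; cv2.imwrite("pics/wrist3.png",im)
print([(d["conf"],d["xyz"]) for d in env.look_for("wrist","apply_top")][:2],[(d["conf"],d["xyz"]) for d in env.look_for("wrist","pointer")][:2])
h=cv2.cvtColor(np.ascontiguousarray(im),cv2.COLOR_BGR2HSV); m=cv2.inRange(h,(45,100,50),(80,255,255))
n,l,st,ce=cv2.connectedComponentsWithStats(m); i=1+st[1:,4].argmax(); print(ce[i],st[i],pt("wrist",*ce[i],82,p))
print(delta([518,7.4,153],-41.8,[520.8,-69,120],-41.8))
```

```text
[518.83470585   7.42965327 154.76409178] [-179.82727462   -0.20099903  -41.73176757] [-9.62339895e-04  1.33730145e-01 -1.03521463e+00]
[(0.73, [516.6, -73.1, 83.2])] [(0.96, [501.6, 21.9, 93.9])]
[366.23268206 160.43516874] [ 343  138   48   46 1689] [520.67227396 -69.80460647  82.        ]
[ 0.053   0.0551  0.033  -0.    ]
```

View pics/wrist3.png

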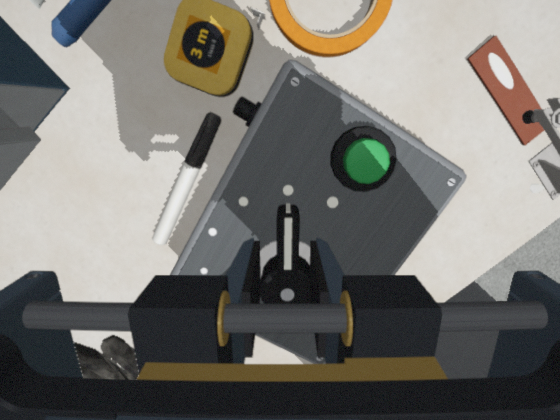

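Clear of the handle, the wrist view still shows it at the sixth dot (288,190). The button blob at (366,160) works out at (520.7, -69.8), which agrees with the earlier estimate. Moving above it with the fingers closed.

>>> jog_arm:
  deltas:
    - [[0.027,0.0275,0,0,0.0],[0.053,0.0555,0,0,0.0],[0.053,0.0555,0,0,0.0],[0.053,0.0555,0,0,0.0],[0.053,0.0555,0.02,0,0.0],[0.053,0.0555,0.04,0,0.0],[0.053,0.0555,0.045,0,0.0],[0.053,0.0555,0.045,0,0.0],[0.053,0.0555,0.045,0,0.0],[0.053,0.0555,0.045,0,0.0]]

```text
time_s: 5.93
ee_pos: [520.7, -69.0, 108.8]
ee_rot: [-179.9, -0.1, -41.8]
force: [-0.5, 0.2, 0.3]
gripper_width: 0.4
```

Run:
```python
from h import *
s=env.state();print(s["ee_pos"],s["ee_rot"],s["force"],s["gripper_width"])
cv2.imwrite("pics/wrist4.png",env.grab_frame("wrist")[:,:,::-1])
```

```text
[520.69095323 -69.04598221 108.75436078] [-1.79949090e+02 -7.59453819e-02 -4.17642684e+01] [-0.50988852  0.24096872  0.34281124] 0.35492266300763525
```

View pics/wrist4.png

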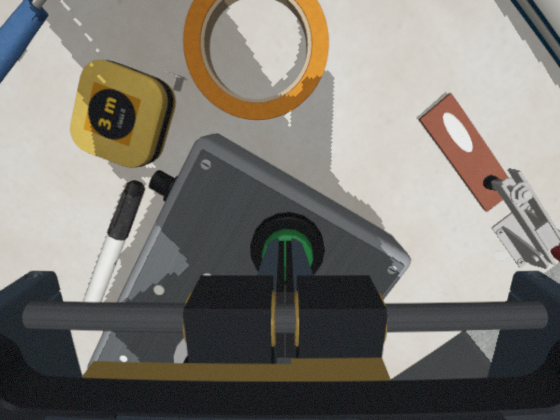

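The wrist view shows the closed fingertips centred over the green button at (285,250). Pressing down.

>>> jog_arm:
  deltas:
    - [[0,0,0.006,0,0],[0,0,0.01,0,0],[0,0,0.012,0,0],[0,0,0.014,0,0],[0,0,0.015,0,0],[0,0,0.015,0,0],[0,0,0.015,0,0],[0,0,0.015,0,0]]

```text
time_s: 6.65
ee_pos: [520.4, -69.4, 93.4]
ee_rot: [-180.0, -0.1, -41.8]
force: [0.9, 0.7, 5.1]
gripper_width: 0.6
```

The reading of 5 N at tip height 76.4 mm suggests the button is nearly fully in. I'll go a touch further to reach the end stop.

>>> jog_arm:
  deltas:
    - [[0,0,0.0005,0,0],[0,0,0.001,0,0],[0,0,0.0015,0,0],[0,0,0.0015,0,0]]

```text
time_s: 6.98
ee_pos: [520.5, -69.4, 93.1]
ee_rot: [-179.9, -0.1, -41.8]
force: [-1.6, 0.4, 14.2]
gripper_width: 0.2
```

The force rose to 14 N with almost no further travel, so the button is at its stop. Releasing.

>>> jog_arm:
  deltas:
    - [[0,0,-0.02,0,0],[0,0,-0.05,0,0],[0,0,-0.09,0,0],[0,0,-0.13,0,0],[0,0,-0.13,0,0],[-0.04,0.08,-0.13,0,0],[-0.08,0.14,-0.13,0,0],[-0.08,0.14,-0.13,0,0],[-0.08,0.14,-0.13,0,0],[-0.08,0.14,-0.13,0,0],[-0.08,0.14,-0.13,0,0],[-0.08,0.14,-0.13,0,0]]

```text
time_s: 7.98
ee_pos: [367.3, -120.6, 221.3]
ee_rot: [-180.0, -0.0, -41.8]
force: [1.2, 0.6, 0.6]
gripper_width: 0.4
```

Run:
```python
from h import *
s=env.state();print(s["ee_pos"],s["force"],s["qvel"].round(1))
for c in ["top","scene","wrist"]:
    im=env.grab_frame(c)[:,:,::-1]; cv2.imwrite(f"pics/{c}5.png",im)
    if c=="top": cv2.imwrite("pics/top5z.png",cv2.resize(im[120:330,170:390],None,fx=2.8,fy=2.8,interpolation=cv2.INTER_CUBIC))
    if c=="scene": cv2.imwrite("pics/scene5z.png",cv2.resize(im[190:310,200:400],None,fx=4,fy=4,interpolation=cv2.INTER_CUBIC))
```

```text
[ 367.26833535 -120.63499016  221.33053907] [1.18777025 0.63795353 0.60803652] [ 0.9  1.1 -1.4  0.1  0.2 -0. ]
```

View pics/top5z.png

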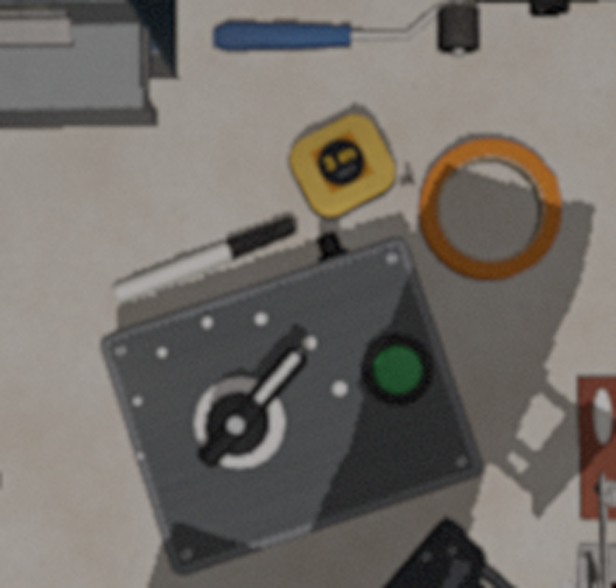

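View pics/scene5z.png

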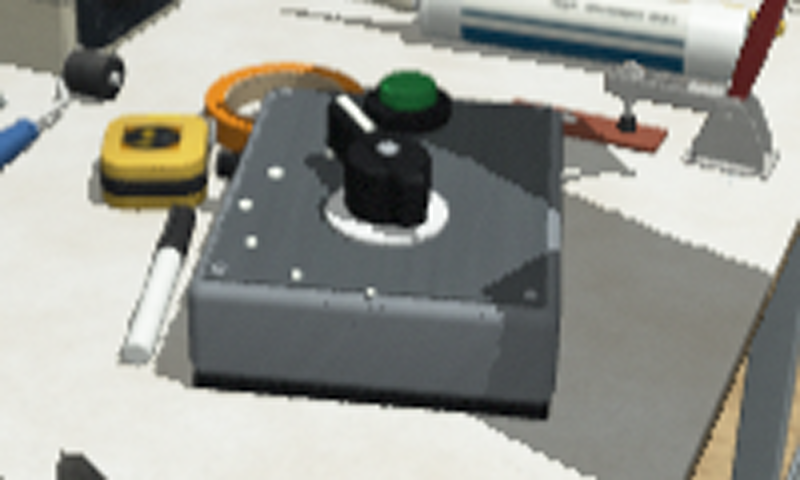

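The top view shows the handle at the sixth dot, zoom (309,343). The bystanders are where they were, and the arm is clear of everything. The scene view shows the green button standing out again. I compute the final angle, then hand in.

Run:
```python
from h import *
Z=lambda u,v,z:pt("top",170+u/2.8,120+v/2.8,z)
a=Z(236,425,97);t=Z(296,355,97)[:2]-a[:2]
print("handle deg",108.2-np.degrees(np.arctan2(t[1],t[0])))
s=env.state();print(s["time_s"],s["force"])
print(env.job_done())
```

```text
handle deg 149.73904551509807
8.1333 [-0.61173343  0.6829511  -0.25255282]
the job is handed in; nothing more can be done
None
```

I turned the selector three clicks clockwise, from the third click (60°) to the sixth (150°). Then I pressed the green button to its stop and let it go. I handed the job in at about 8.1 s; handing in gives no verdict.

- **Selector:** in the last top picture the handle measures 149.7° and points at the sixth dot.
- **Button:** the force rose from 5 N to 14 N with almost no further travel, so it was right in. The last scene picture shows it standing out again. I judged that by eye and did not measure it.
- **Surroundings:** the tape roll, tape measure and marker look unmoved. The arm stands clear with about zero tool force.

None of my checks failed. One early detection from the scene camera put the button at the middle of the controller. It was wrong, and I relied on the top and wrist cameras, which agreed with the given sizes to within about 1 mm.

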